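# Let a pair of dowels out of the dispenser into the tray

## Task

Two dowels are wanted for the next joint: push on the outside of the wooden tray's front wall to slide it, without gripping or lifting it, straight up to the dowel dispenser until it is flush against the foot and centred under the lip. Then press the rocker's paddle all the way down once and let it come back up, so that the gate lifts and the first two dowels roll into the tray while the other two stay in the chute. Do not touch the dowels, and leave the other things on the bench where they are.

Things in the scene. Friction and masses are not known exactly. Their poses are not given: they have to be found in the camera images.
- dispenser: plywood dowel dispenser, fixed to the bench: a chute 187 mm wide sloping down to an open lip. Origin at bench level, middle of the foot's flat upright front face (187 mm wide, 49 high); x level, from that face towards the uphill end; y level along the dowels, to the paddle side (robot side). Base board 12 thick, x 24 to 142, y -128 to 143 mm. Wall tops rise to z = 113 mm uphill
- lip (a point): middle of the chute's lip edge, 24 mm out from the foot's front face (x = -24 mm in the dispenser's frame), 55 mm above the bench; the lip's underside is 46 mm above the bench, so the tray's rim (36 mm) goes under it
- tray: loose open wooden tray, 110 mm (its x) by 230 (its y) by 36 high, walls 6 mm, 0.25 to 0.5 kg; origin under its centre at bench level. It starts 50 to 130 mm off the foot, slightly askew; x points roughly at the foot, so its front wall (outer face at x = -55 mm) is the one away from the dispenser. Flush against the foot its centre is at x = -55 mm in the dispenser's frame
- paddle (a point): centre of the top of the wooden paddle (38 mm along the chute, 52 across, 8 thick) at the rocker's tail, outside the chute wall on the robot's side, about 113 mm above the bench at rest. Pressed fully it is 47 mm lower, within 4 mm of the same spot seen from above, over a rubber-capped post. The chute wall's face is 34 mm beside this point; the rocker's side bar and cross bars rise to z = 123 mm
- rocker (a joint): rocker angle, rad: 0 at rest (gate down), 0.75 with the paddle fully down (end stop). A spring returns it; the paddle needs about 2 N at first, 5 N at the bottom. Paddle down: the gate rises (dowels freed above about 0.5) and a stop blade drops behind the second dowel, so one full press and release lets exactly two dowels roll out within about 1 s; the next then roll to the gate
- rod_1: birch dowel, 20 mm in diameter, 160 mm long, lying across the chute; origin in the middle of its axis, y along the dowel; at the start it is number 1 from the gate
- rod_2: birch dowel, 20 mm in diameter, 160 mm long, lying across the chute; origin in the middle of its axis, y along the dowel; at the start it is number 2 from the gate
- rod_3: birch dowel, 20 mm in diameter, 160 mm long, lying across the chute; origin in the middle of its axis, y along the dowel; at the start it is number 3 from the gate
- rod_4: birch dowel, 20 mm in diameter, 160 mm long, lying across the chute; origin in the middle of its axis, y along the dowel; at the start it is number 4 from the gate
- sanding_block: bystander: cork sanding block, 65 x 112 x 35 mm, behind the uphill end of the dispenser; origin under its centre
- offcut_2: bystander: wood offcut, 50 x 90 x 30 mm, between the glue bottle and the tray; origin under its centre
- wedge: bystander: oak wedge, 30 x 100 x 22 mm, on the robot's side of the dispenser; origin under its centre
- glue_bottle: bystander: upright squeeze bottle of wood glue, 64 mm across, 225 mm high, to the right of the work; origin under its centre
- spirit_level: bystander: torpedo spirit level, 22 x 231 x 43 mm, to the right near the robot; origin under its centre
Mind the look-alikes: they are no part of the job. What is shaped like the rod_4 but orange is not meant.

How it is judged (in metres and radians):
On the way, in this order (a step that is already met when the one before it is completed fails the run):
1. the tray is flush against the foot and centred under the lip, the paddle not yet pressed (x of tray in the frame of dispenser between -0.062 and -0.05 m and y of tray in the frame of dispenser between -0.02 and 0.02 m and angle between the x axis of tray and the x axis of dispenser, either way round below 0.07 rad and value of joint rocker below 0.1 rad), for 0.2 s.
2. the paddle is pressed all the way down with the tray in place (x of tray in the frame of dispenser between -0.062 and -0.05 m and y of tray in the frame of dispenser between -0.02 and 0.02 m and angle between the x axis of tray and the x axis of dispenser, either way round below 0.07 rad and value of joint rocker above 0.66 rad), for 0.1 s.
At the end, for the whole second after the job is handed in: the tray stands on the bench flush against the foot (gap under 7 mm, within 4 degrees, within 20 mm of the middle), the first two dowels lie at rest on the tray's floor, the other two are still in the chute behind the gate, and the rocker is back up (below 0.06 rad) (x of tray in the frame of dispenser between -0.062 and -0.05 m and y of tray in the frame of dispenser between -0.02 and 0.02 m and angle between the x axis of tray and the x axis of dispenser, either way round below 0.07 rad and value of joint rocker below 0.06 rad and height (world z) of tray below 0.004 m and linear speed of tray below 0.02 m/s and x of rod_1 in the frame of tray between -0.05 and 0.05 m and y of rod_1 in the frame of tray between -0.11 and 0.11 m and z of rod_1 in the frame of tray between 0.005 and 0.03 m and linear speed of each of rod_1, rod_2 below 0.03 m/s and x of rod_2 in the frame of tray between -0.05 and 0.05 m and y of rod_2 in the frame of tray between -0.11 and 0.11 m and z of rod_2 in the frame of tray between 0.005 and 0.03 m and x of each of rod_3, rod_4 in the frame of dispenser above 0.025 m and z of each of rod_3, rod_4 in the frame of dispenser above 0.065 m); the robot touches nothing.
It fails at once if the tray is lifted or tipped (height (world z) of tray above 0.012 m or angle between tray's own z axis and vertical above 0.12 rad).
It fails at once if the fingers reach into the tray or straddle its wall to move it (contact force between the fingers and tray above 0.5 N and x of the grasp point in the frame of tray between -0.056 and 0.056 m and y of the grasp point in the frame of tray between -0.116 and 0.116 m and z of the grasp point in the frame of tray below 0.06 m).
It fails at once if a dowel is touched by the robot (contact force between any of the fingers, the arm and rod_1 above 0.3 N or contact force between any of the fingers, the arm and rod_2 above 0.3 N or contact force between any of the fingers, the arm and rod_3 above 0.3 N or contact force between any of the fingers, the arm and rod_4 above 0.3 N).
It fails at once if the third or fourth dowel leaves the chute (x of any of rod_3, rod_4 in the frame of dispenser below 0.015 m).
It fails at once if a bystander is moved more than 25 mm or lifted (distance of any of sanding_block, offcut_2, wedge, glue_bottle, spirit_level from where it was at the start of the episode above 0.025 m).
It also fails if it takes over 58 s, if anything falls off the work surface, if the arm or the gripper's body presses on something with over 40 N, if the wrist force passes 120 N, or if a joint passes its speed limit or range.

## Robot

A 6-joint arm with a two-finger parallel gripper is mounted at the origin on the work surface; the furniture and walls round the work are solid. World frame = base frame: x ahead of the robot, y to its left, z up, the work surface at z = 0. Lengths are in m, angles in degrees, forces in N, time in s.
With the tool pointing down it reaches from about 0.325 to 0.9 m from the base axis. Payload 3.5 kg.
Tool frame: the origin (TCP) lies at the centre of the arm's flange, where the gripper is bolted on; the fingertips stand 173 mm ahead of it and the grasp point (between the pads) lies 155 mm ahead of it (arm.tips_ahead is the z of the fingertips in the tool frame, in m); z points along the fingers, y is the line along which they close (so a half turn about z gives the same grasp; the last joint's range is limited). The gripper opens to 85 mm and grips with 20 to 120 N. Pads are 22 mm wide; open, the fingers measure 114 mm over their backs; the gripper's body (76 mm by 85 mm) begins 54 mm behind the grasp point. The pads swing forward as they close: fully open they stand 13 mm farther back than shut.
Start: joints at [-70.439, 15.837, -1.513, 72.651, 0, 84.076], TCP at [0.269, -0.564, 0.405] pointing down, gripper open.
Joint ranges: [-178.77, 178.77], [-48.84, 107.48], [-61.69, 71.31], [-111.58, 123.2], [-90, 87.43], [-180, 180]. Speed limits (degrees/s): [147.25, 147.25, 180, 180, 180, 180].

## Interface

Orientations are given as [roll, pitch, yaw] about the fixed x, y, z axes, in that order (R = Rz(yaw) Ry(pitch) Rx(roll)).
In Python, from plant import status, cams, ticket, arm gives the robot as it stands.
- The arm moves only by the tool carry_out, never from a script. Its argument "increments" is a list that holds one entry, the list of rows, each a list of 6 numbers: the shift along the tool's x, y, z in mm, then the turn, a rotation vector about the tool's x, y, z in degrees. A call has 1 to 5 rows; each row shifts and turns the commanded pose from where the row before left it, along the tool's axes as they then stand; what a row does not reach is not made up. A row lasts 1/8 s, in which the tool goes at most 62.5 mm and 10.7 degrees, less where a joint would pass 70% of its speed; a pose out of reach is approached as far as the arm can. A call with a gripper value outside its range is refused whole. "jaw" is the opening, from -1 (shut) to 1 (fully open), set as the call begins (left out, the last holds). The fingers move at their own pace and stop on an object; "grip_force" is the grip in N (left out, the last holds). Time passes only in rows, so rows that do not move let the fingers close. It gives the time, the measured TCP pose, the force, the opening and the grip force at its end, in the units of the state.
- status.read_state(): the state, without advancing time (a new reading comes with each control period).
- cams.camera(name): name is "scene" or "top" or "wrist"; returns a dict with "pixels" (384x512x3 uint8, red, green, blue), "range_z" (384x512 float32, m along the optical axis (not along the pixel's ray), 0 where there is no reading), "camera_matrix" (3x3 intrinsics, pixels), "k1" (the pictures are not rectified: a ray, as slopes to the right and down, at radius r is drawn at 1 + k1 r^2 times it, then the intrinsics apply), "origin" and "attitude" of the camera in the world; the wrist camera has in their place "tool_from_camera" (4x4, takes a point from camera to tool coordinates, whose origin is the TCP and whose axes are the flange's). Camera axes: x right, y down, z forward; pixel columns grow to the right and rows downward; lengths in m; the calibration is good to about 2 mm. A picture is of the moment at which its call begins: read the wrist's pose just before it.
- ticket.hand_in(): hands the job in; it is judged then, once.
Trained networks look in a picture, given as the dict that the camera call returned (one of the last four; its "shot" number tells which), for a name from the list of things; names that differ only in an ending like _2 or _b are one class to them, and where a whole thing is asked for, a point or a joint stands for the part that bears it (a point fixed in the world has none). Each returns a list of dicts, best first, with "p" (0 to 1); they miss things now and then, are a little off and sometimes report something else, mostly with a low value. They report only what shows in the picture. A call takes as long as a camera call. They do not tell look-alikes from the thing itself.
- cams.look_for(picture, query): "xyz" ([x, y, z] in m, in world coordinates, good to about 4 mm: the middle of the surface that is visible of it).
- cams.masks_of(picture, query): "region" (384x512 bool, what is visible of it).
The state is a dict: "t": time; "q": joint angles; "dq": joint speeds; "effort": joint torques, N m; "tool_pos": TCP position; "orientation": TCP orientation; "ft_force": force on the tool from outside, world axes, zero at the start; "torque": the same for the moment, N m; "grip_width": opening from 0.0 (shut) to 1.0 (fully open); "grasp_force": force on a finger pad.
Only numpy, scipy, OpenCV 4.12 (cv2) and the standard library are available. Lean on these libraries where they do the work, as an engineer would, in place of code of your own. Each camera call takes 0.05 s, during which the arm holds its last target. There are 200 camera calls.

## Working session

There is one attempt and no reset: what is moved stays moved. The work goes in short steps, Python scripts to look and compute and a tool call to move; the robot and the scene stay as the last step left them, time stands still between calls to the robot, and variables do not carry over. Pictures are saved under pics/ and viewed, at most 10 in all, crops included, and the job is handed in when it is done.

Besides the shell and the picture viewer there is one more tool, called after "Call:" as a command line: name --argument value ..., lists and objects as JSON in quotes. carry_out: Moves the arm, as the interface text tells. Its arguments: {"type":"object","properties":{"increments":{"type":"array"},"jaw":{"type":"number"},"grip_force":{"type":"number"}},"required":["increments"]}

```bash
mkdir -p pics; ls
cat > h.py <<'E'
import numpy as np, cv2
from plant import status, cams, ticket, arm
from scipy.spatial.transform import Rotation as R
def cloud(p):
    K=np.array(p["camera_matrix"]);z=p["range_z"];v,u=np.mgrid[:z.shape[0],:z.shape[1]].astype(float)
    d=cv2.undistortPoints(np.stack([u.ravel(),v.ravel()],1)[:,None],K,np.array([p["k1"],0,0,0.]))[:,0].reshape(*z.shape,2)
    c=np.dstack([d*z[...,None],z])
    A=np.array(p["attitude"])
    if A.shape!=(3,3): A=R.from_euler('xyz',A,degrees=True).as_matrix()
    w=c@A.T+np.array(p["origin"]); w[z<=0]=np.nan
    return w
def save(p,n): cv2.imwrite('pics/'+n,p["pixels"][...,::-1])
E
python3 - <<'E'
from h import *
for n in ("top","scene"):
    p=cams.camera(n);save(p,n+'.png');print(n,p["origin"],p["attitude"],p["k1"])
    np.save(n+'_w.npy',cloud(p))
    for q in ("tray","dispenser","paddle","rod_1","wedge","offcut_2","glue_bottle","spirit_level","sanding_block"):
        r=cams.look_for(p,q);print(q,[(np.round(a["xyz"],3).tolist(),round(a["p"],2)) for a in r[:5]])
        m=cams.masks_of(p,q)
        if m: np.save(f'{n}_{q}.npy',m[0]["region"])
print(status.read_state()); print(arm.tips_ahead)
E
```

```text
pics
top [ 0.40575486 -0.07820304  1.25129952] [-175.73656141   -0.21493344  -88.49143691] -0.0392398110382252
tray [([0.496, -0.074, 0.008], 0.64)]
dispenser []
paddle [([0.536, 0.088, 0.105], 0.98)]
rod_1 [([0.581, 0.11, 0.098], 0.75), ([0.598, 0.124, 0.101], 0.74), ([0.564, 0.077, 0.088], 0.72), ([0.252, 0.232, 0.018], 0.53)]
wedge [([0.401, 0.119, 0.011], 0.74), ([0.386, -0.356, 0.031], 0.3)]
offcut_2 [([0.388, -0.356, 0.032], 0.64)]
glue_bottle [([0.497, -0.419, 0.143], 0.85), ([0.397, 0.116, 0.011], 0.5)]
spirit_level [([0.327, -0.444, 0.044], 0.65)]
sanding_block [([0.687, 0.216, 0.034], 0.96)]
scene [-0.28504511 -0.52985935  0.59371479] [-120.11048408   -0.56272803  -59.2186539 ] 0.025057623708145765
tray [([0.49, -0.076, 0.011], 0.9)]
dispenser []
paddle [([0.531, 0.077, 0.101], 0.69)]
rod_1 [([0.585, 0.126, 0.103], 0.7), ([0.524, 0.08, 0.064], 0.37)]
wedge [([0.388, 0.097, 0.012], 0.55)]
offcut_2 [([0.376, -0.367, 0.025], 0.9)]
glue_bottle [([0.477, -0.436, 0.1], 0.72)]
spirit_level [([0.312, -0.442, 0.032], 0.92)]
sanding_block [([0.389, 0.1, 0.012], 0.38)]
{'t': 1.9, 'q': array([-7.04394907e+01,  1.58358993e+01, -1.51219595e+00,  7.26506261e+01,
       -6.71693379e-04,  8.40748358e+01]), 'dq': array([ 0.0627072 , -0.03296403,  0.05148389, -0.05124223, -0.00510796,
        0.02406271]), 'effort': array([-6.50241473e-04, -4.45476902e+01,  2.95555311e+01,  9.90547560e-04,
       -1.22828346e-04, -5.63553556e-06]), 'tool_pos': array([ 0.26891047, -0.56419167,  0.40472379]), 'orientation': array([1.79998798e+02, 8.00096449e-04, 2.54856735e+01]), 'ft_force': array([-0.33651613,  0.43070143,  1.15546704]), 'torque': array([-0.02206436, -0.04664869,  0.03152827]), 'grasp_force': 0.0, 'grip_width': 0.9980830064288227}
0.1734
```

View images.

View pics/top.png

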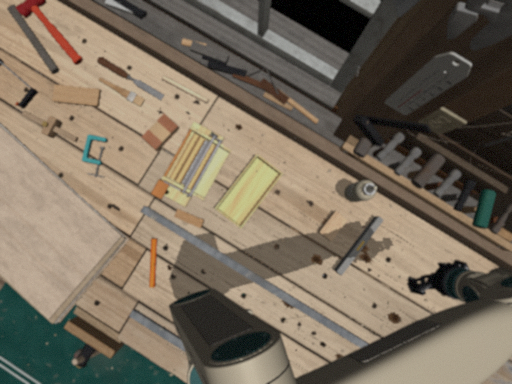

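View pics/scene.png

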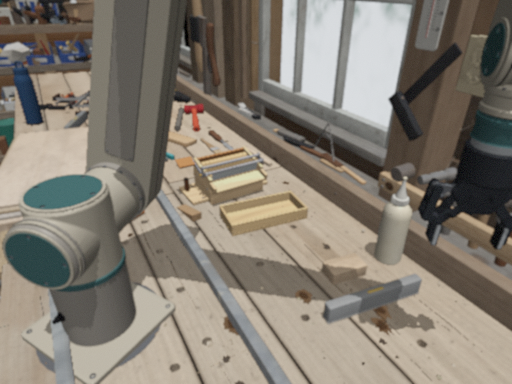

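Run:
```python
from h import *
w=np.load('top_w.npy');m=np.load('top_tray.npy')
z=w[...,2]
b=w[300:310,300:340];
P=w[m&np.isfinite(z)]
print('tray z pct',np.percentile(P[:,2],[2,20,50,80,95]))
for lo in (-.01,.025):
    s=P[P[:,2]>lo,:2].astype(np.float32);r=cv2.minAreaRect(s*1000);print(r,len(s))
# bystanders/obstacles height map 
H=np.zeros((500,600),np.float32) # x 0.25..0.75 , y -.25...35 at 1mm
g=np.isfinite(z)
ix=((0.75-w[...,0])*1000);iy=((0.35-w[...,1])*1000)
k=g&(ix>=0)&(ix<499)&(iy>=0)&(iy<599)
img=np.zeros((500,600,3),np.uint8);hz=np.zeros((500,600,3),np.uint8)
rgb=None
p=cv2.imread('pics/top.png')
for v,u in zip(*np.where(k)):
    a,c=int(ix[v,u]),int(iy[v,u]);hh=int(np.clip(z[v,u]*1000*2,0,255))
    img[a:a+3,c:c+3]=p[v,u]; hz[a:a+3,c:c+3]=cv2.applyColorMap(np.uint8([[hh]]),cv2.COLORMAP_JET)[0,0]
o=np.hstack([img[:, :400],hz[:, :400]]);cv2.imwrite('pics/bev.png',o)
# dispenser points
for lo,hi in((.05,.2),(.03,.2)):
    k=(z>lo)&(z<hi)&(w[...,0]>.45)&(w[...,0]<.72)&(w[...,1]>0)&(w[...,1]<.25)
    print(lo,cv2.minAreaRect(np.float32(w[k][:,:2]*1000)),k.sum())
```

```text
tray z pct [0.00073427 0.0037869  0.00619134 0.01048358 0.03626409]
((497.9666442871094, -79.9088363647461), (109.97506713867188, 236.58255004882812), 54.154624938964844) 2294
((495.2410583496094, -77.93978881835938), (109.97506713867188, 229.85781860351562), 54.154624938964844) 361
0.05 ((557.1853637695312, 98.82414245605469), (147.43211364746094, 261.5120849609375), 63.786502838134766) 2988
0.03 ((585.1688232421875, 125.15380859375), (249.9052276611328, 268.8741455078125), 89.83255004882812) 3434
```

View pics/bev.png

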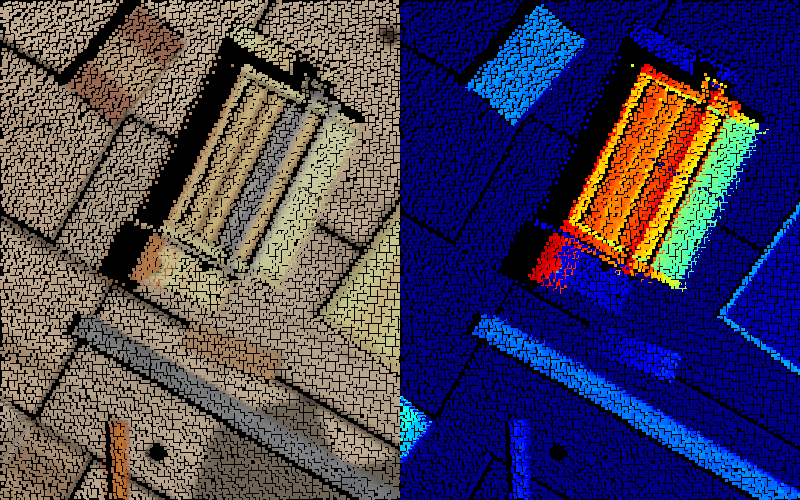

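Run:
```python
from h import *
w=np.load('top_w.npy');z=w[...,2]
k=(z>.048)&(z<.14)&(w[...,0]>.44)&(w[...,0]<.72)&(w[...,1]>-.05)&(w[...,1]<.25)
P=w[k]
from scipy.optimize import minimize_scalar
def fr(th):
    c,s=np.cos(th),np.sin(th);return P[:,:2]@np.array([[c,-s],[s,c]])  # cols: along xd, along yd
# lip edge: for bins along yd, min xd among the points
for deg in (61,63,63.8,65):
    th=np.radians(deg);q=fr(th)
    med=np.median(q[:,1]);bins=np.arange(med-.08,med+.08,.006)
    e=np.array([[b,q[(q[:,1]>=b)&(q[:,1]<b+.006),0].min()] for b in bins])
    f=np.polyfit(e[:,0],e[:,1],1);r=e[:,1]-np.polyval(f,e[:,0]);ok=abs(r)<.004;f=np.polyfit(e[ok,0],e[ok,1],1)
    # y=xd ; slope f[0]: true angle = deg - atan(slope)
    print(deg,'->',deg-np.degrees(np.arctan(f[0])),np.polyval(f,med),r.std())
th=np.radians(63.7);q=fr(th)
# wall side extents in slices
x0=q[:,0].min()
for a in np.arange(x0,x0+.19,.01):
    s=(q[:,0]>=a)&(q[:,0]<a+.01)
    if s.sum(): print(round(a-x0,3),np.round([q[s,1].min(),q[s,1].max(),P[s,2].min(),np.median(P[s,2]),P[s,2].max()],4))
print(x0)
s=(q[:,0]>x0)
# paddle
k2=(w[...,0]<.53)&(w[...,1]>.15)&(w[...,0]>.44)&(z>.08)&(w[...,1]<.25)
Q=w[k2];print(len(Q),Q.mean(0),cv2.minAreaRect(np.float32(Q[:,:2]*1000)),np.percentile(Q[:,2],[10,50,90]))
# base board z~12
for q_ in ('wedge','offcut_2','sanding_block','spirit_level','glue_bottle'):
    m=np.load(f'top_{q_}.npy');A=w[m&np.isfinite(z)];print(q_,cv2.minAreaRect(np.float32(A[:,:2]*1000)))
```

```text
61 -> 63.47978281134826 0.286004463333977 0.0010977543019941183
63 -> 63.23209305670675 0.2703719314151205 0.001016534751152321
63.8 -> 63.275989343239424 0.263866845648451 0.0009721706549909936
65 -> 63.20211972562616 0.25402115402324343 0.0009725017505003591
0.0 [-0.566  -0.381   0.0485  0.0557  0.0732]
0.01 [-0.5664 -0.3808  0.0512  0.0576  0.0764]
0.02 [-0.5663 -0.382   0.0541  0.0601  0.0883]
0.03 [-0.5734 -0.3738  0.0553  0.0641  0.1091]
0.04 [-0.575  -0.3723  0.0576  0.0998  0.1068]
0.05 [-0.5846 -0.3746  0.0634  0.0872  0.116 ]
0.06 [-0.5846 -0.3699  0.068   0.1113  0.1208]
0.07 [-0.5838 -0.3686  0.0716  0.1035  0.1145]
0.08 [-0.5865 -0.3752  0.0705  0.096   0.1046]
0.09 [-0.5676 -0.3765  0.0731  0.097   0.1086]
0.1 [-0.5664 -0.3763  0.0748  0.0964  0.1076]
0.11 [-0.5675 -0.3249  0.0787  0.1023  0.113 ]
0.12 [-0.567  -0.3264  0.0577  0.1025  0.1163]
0.13 [-0.569  -0.3263  0.079   0.1083  0.121 ]
0.14 [-0.5618 -0.3262  0.0746  0.1169  0.121 ]
0.25984970418462056
307 [0.49668223 0.1855522  0.1094453 ] ((497.058349609375, 179.26248168945312), (53.04011535644531, 82.12035369873047), 61.0409049987793) [0.10112629 0.11065432 0.11809896]
wedge ((398.9248046875, 121.62873840332031), (101.50048828125, 31.75709342956543), 69.08733367919922)
offcut_2 ((386.7429504394531, -358.9832458496094), (50.48888397216797, 88.19591522216797), 53.99492263793945)
sanding_block ((752.7684326171875, 296.2144470214844), (265.74658203125, 113.41757202148438), 48.56483459472656)
spirit_level ((320.5566101074219, -450.64996337890625), (38.28309631347656, 229.33444213867188), 53.405426025390625)
glue_bottle ((489.1619873046875, -445.3455810546875), (98.3717041015625, 61.26774978637695), 54.83066940307617)
```

```bash
cat >> h.py <<'E'
TH=63.3; DO=np.array([.5526,.0490])
def d2w(x,y):
    t=np.radians(TH); return DO+np.array([np.cos(t)*x-np.sin(t)*y, np.sin(t)*x+np.cos(t)*y])
def plan(pos,yaw,n):
    "n equal rows from the measured pose to pos, yaw (deg), tool straight down"
    s=status.read_state(); p=np.array(s["tool_pos"]); y0=s["orientation"][2]; dy=(yaw-y0+180)%360-180
    tilt=R.from_euler('xyz',s["orientation"],degrees=True)
    step=(np.array(pos)-p)/n
    print('t',s["t"],'pos',p.round(4),s["orientation"].round(2),'F',np.round(s["ft_force"],1),'q',s["q"].round(0))
    for i in range(n):
        T=R.from_euler('xyz',[180,0,y0+dy*i/n],degrees=True)
        print([round(float(v),1) for v in T.inv().apply(step)*1000]+[0,0,round(-dy/n,1)])
E
python3 - <<'E'
from h import *
t=np.radians(54.15)
c=np.array([.4952,-.0779]); g=c-.115*np.array([np.cos(t),np.sin(t)]); print(g)
plan([*g,.405],54.15,10)
E
```

```text
[ 0.4278485 -0.1711136]
t 1.9 pos [ 0.2689 -0.5642  0.4047] [180.     0.    25.49] F [-0.3  0.4  1.2] q [-70.  16.  -2.  73.  -0.  84.]
[31.3, -28.6, -0.0, 0, 0, np.float64(-2.9)]
[32.7, -27.0, -0.0, 0, 0, np.float64(-2.9)]
[34.0, -25.4, -0.0, 0, 0, np.float64(-2.9)]
[35.2, -23.6, -0.0, 0, 0, np.float64(-2.9)]
[36.3, -21.9, -0.0, 0, 0, np.float64(-2.9)]
[37.4, -20.0, -0.0, 0, 0, np.float64(-2.9)]
[38.3, -18.1, -0.0, 0, 0, np.float64(-2.9)]
[39.2, -16.2, -0.0, 0, 0, np.float64(-2.9)]
[40.0, -14.2, -0.0, 0, 0, np.float64(-2.9)]
[40.6, -12.2, -0.0, 0, 0, np.float64(-2.9)]
```

Call:
carry_out --increments '[[[31.3,-28.6,0,0,0,-2.9],[32.7,-27,0,0,0,-2.9],[34,-25.4,0,0,0,-2.9],[35.2,-23.6,0,0,0,-2.9],[36.3,-21.9,0,0,0,-2.9]]]' --jaw 1

```text
t: 2.52
tool_pos: [0.3486, -0.3663, 0.4049]
orientation: [180.0, -0.0, 40.1]
ft_force: [1.4, -0.4, 0.0]
grip_width: 0.997
grasp_force: 0.0
```

Call:
carry_out --increments '[[[37.4,-20,0,0,0,-2.9],[38.3,-18.1,0,0,0,-2.9],[39.2,-16.2,0,0,0,-2.9],[40,-14.2,0,0,0,-2.9],[40.6,-12.2,0,0,0,-2.9]]]'

```text
t: 3.15
tool_pos: [0.4273, -0.1694, 0.405]
orientation: [180.0, -0.0, 54.6]
ft_force: [0.9, -0.8, 0.1]
grip_width: 0.997
grasp_force: 0.0
```

Run:
```python
from h import *
plan([.4278,-.1711,.180],54.15,5)
s=status.read_state()
p=cams.camera("wrist");save(p,'wrist1.png')
M=np.array(p["tool_from_camera"]);T=np.eye(4);T[:3,:3]=R.from_euler('xyz',s["orientation"],degrees=True).as_matrix();T[:3,3]=s["tool_pos"]
W=T@M;p["attitude"]=W[:3,:3];p["origin"]=W[:3,3];w=cloud(p);np.save('wr1.npy',w)
```

```text
t 3.15 pos [ 0.4273 -0.1694  0.405 ] [ 1.7996e+02 -1.0000e-02  5.4570e+01] F [ 0.9 -0.8  0.1] q [-30.  -1. -21.  70.   0.  96.]
[-0.2, 0.3, 45.0, 0, 0, np.float64(0.1)]
[-0.2, 0.3, 45.0, 0, 0, np.float64(0.1)]
[-0.2, 0.3, 45.0, 0, 0, np.float64(0.1)]
[-0.2, 0.3, 45.0, 0, 0, np.float64(0.1)]
[-0.2, 0.3, 45.0, 0, 0, np.float64(0.1)]
```

View pics/wrist1.png

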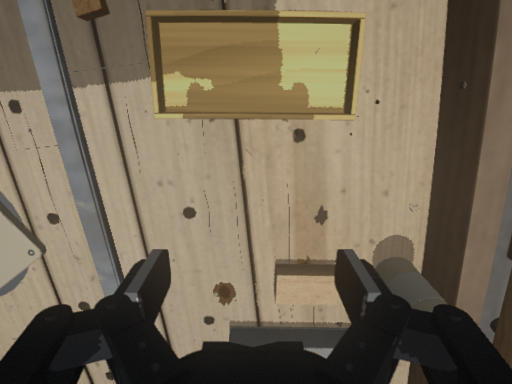

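Call:
carry_out --increments '[[[0,0,45,0,0,0],[0,0,45,0,0,0],[0,0,45,0,0,0.4],[0,0,45,0,0,0],[0,0,43,0,0,0]]]'

```text
t: 3.82
tool_pos: [0.427, -0.1709, 0.1806]
orientation: [179.9, -0.0, 54.1]
ft_force: [0.2, -0.4, 0.3]
grip_width: 1.002
grasp_force: 0.0
```

Run:
```python
from h import *
t=np.radians(54.15)
w=np.load('wr1.npy').reshape(-1,3);w=w[(w[:,2]>.028)&(w[:,2]<.042)&(abs(w[:,0]-.495)<.13)&(abs(w[:,1]+.078)<.13)]
print(len(w),cv2.minAreaRect(np.float32(w[:,:2]*1000)))
c=np.array([.4952,-.0779]); g=c-.068*np.array([np.cos(t),np.sin(t)])
plan([*g,.178],54.15,5)
print(d2w(-.055-.068,0))
```

```text
4261 ((495.3884582519531, -79.2911148071289), (110.74969482421875, 230.3356170654297), 54.3073616027832)
t 3.825 pos [ 0.427  -0.1709  0.1806] [179.95  -0.    54.07] F [ 0.2 -0.4  0.3] q [-30.  13. -36.  41.  -0.  96.]
[9.5, 0.2, 0.5, 0, 0, np.float64(-0.0)]
[9.5, 0.2, 0.5, 0, 0, np.float64(-0.0)]
[9.5, 0.2, 0.5, 0, 0, np.float64(-0.0)]
[9.5, 0.2, 0.5, 0, 0, np.float64(-0.0)]
[9.5, 0.2, 0.5, 0, 0, np.float64(-0.0)]
[ 0.49733376 -0.06088468]
```

Call:
carry_out --increments '[[[10,0,0,0,0,0],[10,0,0,0,0,0],[10,0,0,0,0,0],[8,0,0,0,0,0],[5,0,0,0,0,0]]]'

```text
t: 4.45
tool_pos: [0.453, -0.1354, 0.1826]
orientation: [179.9, -0.0, 54.1]
ft_force: [-0.6, -0.2, 0.3]
grip_width: 0.996
grasp_force: 0.0
```

Call:
carry_out --increments '[[[3,0,0,0,0,0],[3,0,0,0,0,0],[3,0,0,0,0,0],[3,0,0,0,0,0]]]'

```text
t: 4.95
tool_pos: [0.4588, -0.1269, 0.1819]
orientation: [180.0, 0.2, 54.0]
ft_force: [-3.7, -4.4, 2.5]
grip_width: 0.998
grasp_force: 2.5
```

```bash
cat >> h.py <<'E'
def tray(n,show=None):
    s=status.read_state();p=cams.camera(n)
    if n=="wrist":
        T=np.eye(4);T[:3,:3]=R.from_euler('xyz',s["orientation"],degrees=True).as_matrix();T[:3,3]=s["tool_pos"]
        W=T@np.array(p["tool_from_camera"]);p["attitude"]=W[:3,:3];p["origin"]=W[:3,3]
    if show: save(p,show)
    return p,cloud(p)
E
python3 - <<'E'
from h import *
p,w=tray("wrist","wrist2.png")
w=w.reshape(-1,3);w=w[(w[:,2]>.028)&(w[:,2]<.042)&(abs(w[:,0]-.505)<.15)&(abs(w[:,1]+.068)<.14)]
print(len(w),cv2.minAreaRect(np.float32(w[:,:2]*1000)))
plan([*d2w(-.055-.066-.03,0),.178],63.3,6)
E
```

```text
16475 ((491.0649108886719, -85.65089416503906), (127.99539947509766, 230.3460693359375), 54.07017517089844)
t 5.0 pos [ 0.459  -0.1267  0.1819] [179.98   0.18  54.02] F [-3.7 -4.4  3.4] q [-23.  15. -34.  41.  -0. 103.]
[8.0, -0.5, 0.6, 0, 0, np.float64(-1.5)]
[8.0, -0.3, 0.6, 0, 0, np.float64(-1.5)]
[8.0, -0.1, 0.6, 0, 0, np.float64(-1.5)]
[8.0, 0.1, 0.6, 0, 0, np.float64(-1.5)]
[8.0, 0.4, 0.6, 0, 0, np.float64(-1.5)]
[8.0, 0.6, 0.6, 0, 0, np.float64(-1.5)]
```

View pics/wrist2.png

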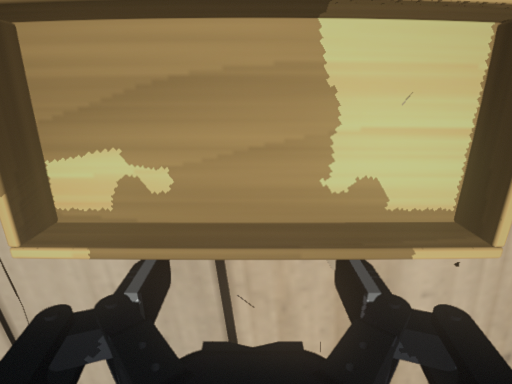

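Call:
carry_out --increments '[[[8,-0.5,0.5,0,0,-1.5],[8,-0.3,0.5,0,0,-1.5],[8,-0.1,0.5,0,0,-1.5],[8,0.1,0,0,0,-1.5],[8,0.4,0,0,0,-1.5]]]'

```text
t: 5.62
tool_pos: [0.4813, -0.0935, 0.1809]
orientation: [179.8, 0.2, 61.5]
ft_force: [-2.2, -5.6, 4.3]
grip_width: 1.0
grasp_force: 2.9
```

Run:
```python
from h import *
p,w=tray("top")
w=w.reshape(-1,3);c=d2w(-.08,0);w=w[(w[:,2]>.025)&(w[:,2]<.042)&(abs(w[:,0]-c[0])<.16)&(abs(w[:,1]-c[1])<.16)]
t=np.radians(TH);q=(w[:,:2]-DO)@np.array([[np.cos(t),-np.sin(t)],[np.sin(t),np.cos(t)]])
q=q[(q[:,0]<-.02)&(q[:,0]>-.2)&(abs(q[:,1])<.15)]
print(len(q),cv2.minAreaRect(np.float32(q*1000)),q.min(0),q.max(0))
plan([*d2w(-.055-.066-.01,0),.180],63.3,5)
```

```text
258 ((-91.39207458496094, -4.412628173828125), (230.54429626464844, 109.30594635009766), 87.61520385742188) [-0.15024011 -0.12054868] [-0.03407102  0.11003901]
t 5.675 pos [ 0.4818 -0.0927  0.1809] [1.7983e+02 8.0000e-02 6.1620e+01] F [-0.2 -3.9  3.2] q [-18.  16. -33.  42.  -0. 100.]
[5.5, -0.2, 0.2, 0, 0, np.float64(-0.3)]
[5.5, -0.2, 0.2, 0, 0, np.float64(-0.3)]
[5.5, -0.2, 0.2, 0, 0, np.float64(-0.3)]
[5.5, -0.1, 0.2, 0, 0, np.float64(-0.3)]
[5.5, -0.1, 0.2, 0, 0, np.float64(-0.3)]
```

Call:
carry_out --increments '[[[6,-0.2,0,0,0,-0.5],[6,-0.2,0,0,0,-0.5],[6,-0.2,0,0,0,-0.5],[5,-0.2,0,0,0,-0.3],[4,-0.1,0,0,0,0]]]'

```text
t: 6.3
tool_pos: [0.4925, -0.069, 0.1808]
orientation: [179.9, 0.2, 63.3]
ft_force: [-2.5, -5.6, 4.9]
grip_width: 1.0
grasp_force: 3.2
```

Call:
carry_out --increments '[[[2,0,0,0,0,0],[2,0,0,0,0,0],[0,0,0,0,0,0]]]'

```text
t: 6.68
tool_pos: [0.4942, -0.0653, 0.1807]
orientation: [179.9, 0.2, 63.3]
ft_force: [-1.7, -5.0, 4.5]
grip_width: 0.996
grasp_force: 2.7
```

```bash
cat > tp.py <<'E'
from h import *
p,w=tray("top")
w=w.reshape(-1,3);t=np.radians(TH);q=(w[:,:2]-DO)@np.array([[np.cos(t),-np.sin(t)],[np.sin(t),np.cos(t)]])
k=(w[:,2]>.025)&(w[:,2]<.042)&(q[:,0]<-.026)&(q[:,0]>-.2)&(abs(q[:,1])<.15)
q=q[k];print(len(q),cv2.minAreaRect(np.float32(q*1000)),q.min(0),q.max(0))
s=status.read_state();d=s["tool_pos"][:2]-DO
print(s["t"],'tool in disp',np.array([np.cos(t)*d[0]+np.sin(t)*d[1],-np.sin(t)*d[0]+np.cos(t)*d[1]]).round(4),s["tool_pos"][2],s["orientation"],s["ft_force"])
E
python3 tp.py
```

```text
76 ((-71.16613006591797, -1.2854385375976562), (229.82579040527344, 87.99527740478516), 89.4317398071289) [-0.11618357 -0.11615912] [-0.02605924  0.11320166]
6.725 tool in disp [-0.1284  0.0008] 0.18067185969510233 [1.79921568e+02 1.64982818e-01 6.33017538e+01] [-2.23714145 -5.25551137  5.22171858]
```

Call:
carry_out --increments '[[[2,0,0,0,0,0],[2,0,0,0,0,0],[1,0,0,0,0,0]]]'

```text
t: 7.1
tool_pos: [0.4962, -0.0612, 0.1807]
orientation: [179.9, 0.3, 63.3]
ft_force: [-3.7, -6.9, 6.5]
grip_width: 1.002
grasp_force: 4.5
```

Call:
carry_out --increments '[[[1,0,0,0,0,0],[1,0,0,0,0,0],[0,0,0,0,0,0]]]'

```text
t: 7.48
tool_pos: [0.4964, -0.0603, 0.1807]
orientation: [179.9, 0.5, 63.2]
ft_force: [-6.4, -11.3, 8.3]
grip_width: 0.998
grasp_force: 6.4
```

```bash
python3 tp.py
```

```text
72 ((-69.02200317382812, -1.2283096313476562), (85.74317932128906, 228.85545349121094), 0.05814783275127411) [-0.1117953  -0.11564784] [-0.02604026  0.11324158]
7.525 tool in disp [-0.1229  0.0011] 0.18067403063976084 [179.95266065   0.52195702  63.20600485] [ -5.79307589 -11.05353812   7.42327716]
```

Call:
carry_out --increments '[[[-5,0,0,0,0,0],[-15,0,0,0,0,0],[-25,0,0,0,0,0],[0,0,-40,0,0,0],[0,0,-55,0,0,0]]]'

```text
t: 8.15
tool_pos: [0.4754, -0.0986, 0.2742]
orientation: [-179.7, -0.0, 63.3]
ft_force: [0.7, 0.5, 0.9]
grip_width: 0.995
grasp_force: 0.0
```

Call:
carry_out --increments '[[[0,0,-55,0,0,0],[0,0,-10,0,0,0],[0,0,0,0,0,0]]]' --jaw -1

```text
t: 8.52
tool_pos: [0.477, -0.0986, 0.3404]
orientation: [179.9, -0.0, 63.4]
ft_force: [-0.5, -0.3, -0.6]
grip_width: 0.377
grasp_force: 0.0
```

```bash
python3 tp.py
python3 - <<'E'
from h import *
w=np.load('top_w.npy').reshape(-1,3);t=np.radians(TH);M=np.array([[np.cos(t),-np.sin(t)],[np.sin(t),np.cos(t)]])
q=(w[:,:2]-DO)@M
k=(q[:,1]>.1)&(q[:,1]<.18)&(q[:,0]>.02)&(q[:,0]<.2)&(w[:,2]>.09)
a=np.c_[q[k]*1000,w[k,2]*1000];print(len(a),np.percentile(a,[0,3,50,97,100],axis=0).round(0),cv2.minAreaRect(np.float32(a[:,:2])))
k=(q[:,1]<.11)&(q[:,1]>-.12)&(q[:,0]>.02)&(q[:,0]<.2)&(w[:,2]>.095)
print('walls',np.percentile(q[k],[0,2,98,100],axis=0).round(4))
p,v=tray("wrist","wrist3.png");np.save('wr3.npy',v)
pc=d2w(.1,.1275);print(pc);plan([*pc,.33],153.3,10)
E
```

```text
64 ((-57.430580139160156, -0.614837646484375), (229.48312377929688, 61.90877151489258), 89.78524780273438) [-0.08795468 -0.11537191] [-0.02606011  0.11424195]
8.575 tool in disp [-0.1659  0.0019] 0.33907251778295305 [-1.79893203e+02 -8.17610555e-03  6.33728272e+01] [-0.13297321 -0.074835   -0.38322883]
205 [[ 35. 100.  90.]
 [ 83. 101. 104.]
 [100. 124. 113.]
 [117. 148. 120.]
 [119. 149. 121.]] ((76.91630554199219, 124.88961029052734), (49.157291412353516, 84.29632568359375), 89.61483764648438)
walls [[ 0.0204 -0.1097]
 [ 0.0309 -0.0946]
 [ 0.1105  0.104 ]
 [ 0.1178  0.1097]]
[0.48362705 0.19562531]
t 8.625 pos [ 0.4761 -0.0982  0.3383] [-1.7979e+02  1.0000e-02  6.3380e+01] F [ 0.  1. -0.] q [-19.   5. -24.  62.   0.  97.]
[26.6, -12.5, 0.8, 0, 0, np.float64(-9.0)]
[28.2, -8.2, 0.8, 0, 0, np.float64(-9.0)]
[29.2, -3.7, 0.8, 0, 0, np.float64(-9.0)]
[29.4, 0.9, 0.8, 0, 0, np.float64(-9.0)]
[28.9, 5.5, 0.8, 0, 0, np.float64(-9.0)]
[27.7, 10.0, 0.8, 0, 0, np.float64(-9.0)]
[25.8, 14.2, 0.8, 0, 0, np.float64(-9.0)]
[23.2, 18.0, 0.8, 0, 0, np.float64(-9.0)]
[20.1, 21.4, 0.8, 0, 0, np.float64(-9.0)]
[16.5, 24.3, 0.8, 0, 0, np.float64(-9.0)]
```

Call:
carry_out --increments '[[[26.6,-12.5,0,0,0,-9],[28.2,-8.2,0,0,0,-9],[29.2,-3.7,0,0,0,-9],[29.4,0.9,0,0,0,-9],[28.9,5.5,0,0,0,-9]]]'

```text
t: 9.25
tool_pos: [0.4796, 0.0495, 0.3376]
orientation: [-179.7, -0.1, 108.7]
ft_force: [0.3, 0.1, -0.1]
grip_width: 0.001
grasp_force: 0.0
```

Call:
carry_out --increments '[[[27.7,10,0,0,0,-9],[25.8,14.2,0,0,0,-9],[23.2,18,0,0,0,-9],[20.1,21.4,0,0,0,-9],[16.5,24.3,0,0,0,-9]]]'

```text
t: 9.88
tool_pos: [0.4833, 0.1963, 0.3375]
orientation: [-179.8, -0.2, 153.7]
ft_force: [-0.1, 0.2, 0.4]
grip_width: 0.001
grasp_force: 0.0
```

```bash
python3 tp.py
python3 - <<'E'
from h import *
plan([*d2w(.101,.128),.31],153.3,2)
p,v=tray("wrist","wrist4.png");np.save('wr4.npy',v)
w=v.reshape(-1,3);t=np.radians(TH);q=(w[:,:2]-DO)@np.array([[np.cos(t),-np.sin(t)],[np.sin(t),np.cos(t)]])
k=(q[:,1]>.09)&(q[:,1]<.18)&(q[:,0]>.02)&(q[:,0]<.2)&(w[:,2]>.09)&(w[:,2]<.13)
a=np.c_[q[k]*1000,w[k,2]*1000];print(len(a),np.percentile(a,[0,3,50,97,100],axis=0).round(0))
E
```

```text
236 ((-70.02437591552734, -0.7857666015625), (230.0443572998047, 83.57064819335938), 89.71357727050781) [-0.11196079 -0.11585572] [-0.02766869  0.11432649]
9.925 tool in disp [0.1026 0.1289] 0.33763487798947744 [-179.99739021   -0.26215383  154.02784664] [ 1.12017333  1.99522498 -0.81500182]
t 9.925 pos [0.4836 0.1986 0.3376] [-180.     -0.26  154.03] F [ 1.1  2.  -0.8] q [ 15.   8. -19.  63.   0.  41.]
[-0.4, -0.8, 13.8, 0, 0, np.float64(0.4)]
[-0.4, -0.8, 13.8, 0, 0, np.float64(0.4)]
3968 [[ 20.  90.  90.]
 [ 29.  91.  92.]
 [ 93. 121. 110.]
 [118. 149. 119.]
 [120. 151. 120.]]
```

View pics/wrist4.png

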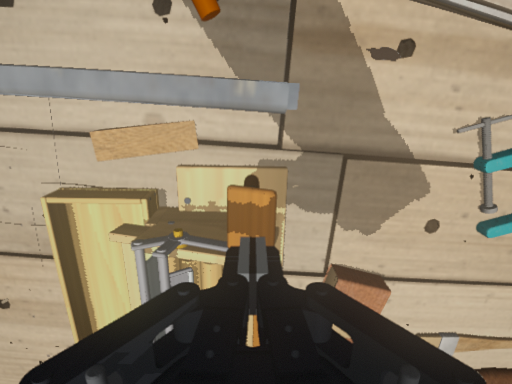

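Call:
carry_out --increments '[[[0,0,20,0,0,0.3],[0,0,15,0,0,0.3],[0,0,8,0,0,0],[0,0,5,0,0,0],[0,0,0,0,0,0]]]'

```text
t: 10.6
tool_pos: [0.4844, 0.1953, 0.292]
orientation: [-180.0, -0.0, 152.8]
ft_force: [-0.5, 0.1, 0.4]
grip_width: -0.002
grasp_force: 0.0
```

Call:
carry_out --increments '[[[0,0,8,0,0,0],[0,0,8,0,0,0],[0,0,8,0,0,0],[0,0,8,0,0,0],[0,0,4,0,0,0]]]'

```text
t: 11.22
tool_pos: [0.485, 0.1958, 0.2562]
orientation: [179.9, 0.1, 152.8]
ft_force: [2.5, 2.2, 4.3]
grip_width: 0.002
grasp_force: 2.4
```

Call:
carry_out --increments '[[[0,0,7,0,0,0],[0,0,6,0,0,0],[0,0,3,0,0,0],[0,0,1,0,0,0]]]'

```text
t: 11.72
tool_pos: [0.4844, 0.1948, 0.2414]
orientation: [-179.8, 0.1, 152.8]
ft_force: [-5.7, -3.6, 25.1]
grip_width: 0.004
grasp_force: 10.9
```

Call:
carry_out --increments '[[[0,0,1,0,0,0],[0,0,0,0,0,0],[0,0,0,0,0,0],[0,0,0,0,0,0],[0,0,0,0,0,0]]]'

```text
t: 12.35
tool_pos: [0.4843, 0.1948, 0.2414]
orientation: [-179.8, 0.1, 152.7]
ft_force: [-6.0, -3.7, 28.0]
grip_width: 0.005
grasp_force: 11.6
```

Run:
```python
from h import *
p,w=tray("top");save(p,'top2.png');q,v=tray("scene")
a=cv2.resize(p["pixels"][100:240,130:310],None,fx=2.2,fy=2.2);b=cv2.resize(q["pixels"][130:250,170:330],None,fx=2.4,fy=2.4)
h=min(len(a),len(b));cv2.imwrite('pics/press.png',np.hstack([a[:h],b[:h]])[...,::-1])
s=status.read_state();print(s["t"],s["ft_force"],s["tool_pos"])
```

```text
12.45 [-5.26477106 -4.36242011 28.01319213] [0.48429515 0.19480833 0.24134543]
```

View pics/press.png

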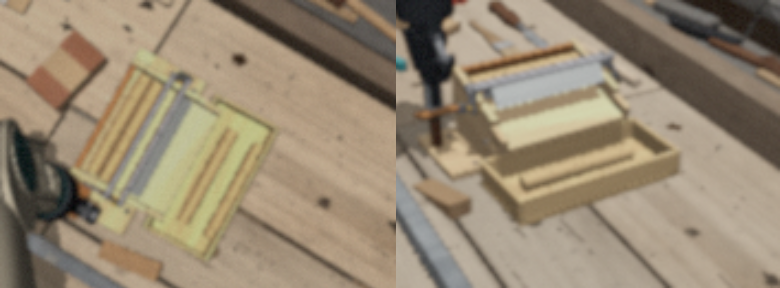

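The paddle is fully down: two dowels lie in the tray (about (205,178) and (232,185) in the left half), and two are still in the chute. I'll release it now.

Call:
carry_out --increments '[[[0,0,-8,0,0,0],[0,0,-12,0,0,0],[0,0,-12,0,0,0],[0,0,-12,0,0,0],[0,0,-15,0,0,0]]]'

```text
t: 13.08
tool_pos: [0.483, 0.1951, 0.2966]
orientation: [-179.8, -0.2, 152.8]
ft_force: [-1.1, -1.1, -1.3]
grip_width: 0.002
grasp_force: 0.0
```

Call:
carry_out --increments '[[[0,0,-30,0,0,0],[0,0,-50,0,0,0],[0,0,-40,0,0,0],[40,0,0,0,0,0],[40,0,0,0,0,0]]]'

```text
t: 13.7
tool_pos: [0.4122, 0.2323, 0.4177]
orientation: [-180.0, -0.1, 152.7]
ft_force: [-0.0, 1.7, -0.5]
grip_width: 0.002
grasp_force: 0.0
```

Call:
carry_out --increments '[[[-30,0,0,0,0,0],[-50,0,0,0,0,0],[-50,0,0,0,0,0],[-50,0,0,0,0,0],[0,0,0,0,0,0]]]'

```text
t: 14.32
tool_pos: [0.5753, 0.1482, 0.4162]
orientation: [-180.0, -0.1, 152.6]
ft_force: [-0.4, 0.7, 0.6]
grip_width: -0.001
grasp_force: 0.0
```

```bash
python3 tp.py
python3 - <<'E'
from h import *
p,w=tray("top");q,v=tray("scene")
a=cv2.resize(p["pixels"][100:240,130:310],None,fx=2.2,fy=2.2);b=cv2.resize(q["pixels"][130:250,170:330],None,fx=2.4,fy=2.4)
h=min(len(a),len(b));cv2.imwrite('pics/end.png',np.hstack([a[:h],b[:h]])[...,::-1])
w=w.reshape(-1,3);t=np.radians(TH);d=(w[:,:2]-DO)@np.array([[np.cos(t),-np.sin(t)],[np.sin(t),np.cos(t)]])
k=(d[:,1]>.105)&(d[:,1]<.15)&(d[:,0]>.08)&(d[:,0]<.12)&(w[:,2]<.14);print('paddle z',np.percentile(w[k,2],[10,50,90]))
E
```

```text
413 ((-69.1832275390625, -0.830810546875), (230.47511291503906, 85.54049682617188), 89.96298217773438) [-0.11201152 -0.11607392] [-0.02634119  0.11441866]
14.375 tool in disp [0.0988 0.026 ] 0.41627647101285137 [-1.79928123e+02 -1.59500364e-01  1.52678426e+02] [-1.10745311  0.51332061  0.32615905]
paddle z [0.00789495 0.10874269 0.11726525]
```

View pics/end.png

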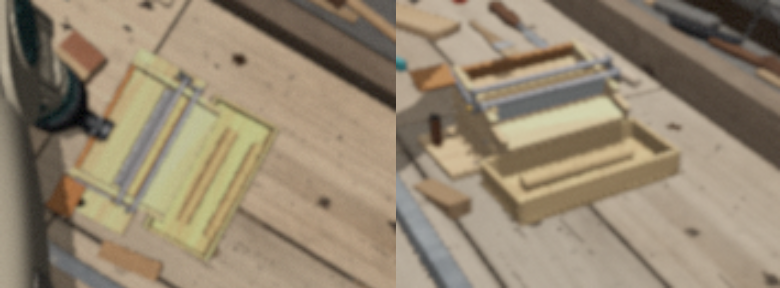

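The paddle is back up, the gate is down and two dowels lie in the tray. The other two are in the chute and the tray is flush, so I'm handing in.

```bash
python3 -c "
from h import *
print(ticket.hand_in())"
```

```text
the job is handed in; nothing more can be done
None
```

The job is handed in, though no verdict came back: the tray is flush and centred under the lip, and one full press and release put two dowels in it, with the other two still in the chute and the paddle back up.

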